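# Open the access panel of a unit on the electronics bench

## Task

Open up the unit that has the yellow access panel: turn both of its red turn buttons a quarter turn aside, either way, so that they no longer lap over the panel, then lift the panel out by its black handle and set it down flat on the blue mat, handle up, without dropping it. Leave the buttons turned aside.

Things in the scene. Friction and masses are not known exactly. Their poses are not given: they have to be found in the camera images.
- unit_panel: Yellow panel, loose, 120 x 80 x 5 mm, 0.1 to 0.2 kg, flush in the top of a fixed grey unit 180 x 120 x 50 mm, 3 mm play, same centre and axes. Origin: centre of underside, 45 mm above table when seated; x along the 120 mm side, z up. Black handle at its centre: bar along x, 60 long, 12 wide, 12 high, top 31 mm above origin, legs at its ends. The like unit with a white panel is not the one to open.
- unit_button_a (a joint): Red turn button at the panel's +x end, pivot (vertical) at panel-frame x = +74 mm, y = 0. Bar 12 wide, 6 thick, 24 mm from pivot towards panel, 16 back, underside 51.5 mm above table; on it, centred on the pivot, an upright fin 28 long (along bar), 10 thick, top 77.5 mm above table. 0 = points at panel's middle, laps 10 mm over it (starts within 0.25 of 0); + = anticlockwise from above; stops +-1.65 rad. Stays put (friction 0.05 N m).
- unit_button_b (a joint): Red turn button at the panel's -x end, pivot (vertical) at panel-frame x = -74 mm, y = 0. Bar 12 wide, 6 thick, 24 mm from pivot towards panel, 16 back, underside 51.5 mm above table; on it, centred on the pivot, an upright fin 28 long (along bar), 10 thick, top 77.5 mm above table. 0 = points at panel's middle, laps 10 mm over it (starts within 0.25 of 0); + = anticlockwise from above; stops +-1.65 rad. Stays put (friction 0.05 N m).
- mat: The blue mat, fixed flat on the table, 200 x 160 x 4 mm. Origin: centre of its underside on the table; x along its 200 mm side, z up.
Things that resemble listed ones, but are neither listed nor needed, are in the scene too. What is shaped like the unit_panel but orange or turquoise is not meant.

How it is judged:
On the way, in this order (a step that is already met when the one before it is completed fails the run):
1. both turn buttons of the yellow panel are turned aside (more than 1.1 rad from shut, either way) ((value of joint unit_button_a above 1.1 rad or value of joint unit_button_a below -1.1 rad) and (value of joint unit_button_b above 1.1 rad or value of joint unit_button_b below -1.1 rad)), for 0.2 s.
2. the yellow panel is lifted clear of its frame (its underside more than 55 mm above the table) (height (world z) of unit_panel above 0.055 m), for 0.2 s.
At the end, for the whole second after the job is handed in: The yellow panel lies at rest and released on the blue mat, handle up, flat (within 0.12 rad of level, underside less than 14 mm above the table), its centre within 65 mm of the mat's centre; both its turn buttons are still turned aside by more than 1.1 rad, either way (all of step 1 and horizontal distance between unit_panel and mat below 0.065 m and z of unit_panel in the frame of mat below 0.014 m and angle between unit_panel's own z axis and vertical below 0.12 rad and linear speed of unit_panel below 0.02 m/s and contact force between unit_panel and the fingers below 0.1 N); the robot touches nothing.
It fails at once if the yellow panel is dropped: over the mat, let go with its underside more than 40 mm above the table (horizontal distance between unit_panel and mat below 0.13 m and height (world z) of unit_panel above 0.04 m and contact force between unit_panel and the fingers below 0.05 N and contact force between unit_panel and the arm below 0.05 N).
It also fails if it takes over 56 s, if anything falls off the work surface, if the arm or the gripper's body presses on something with over 40 N, if the wrist force passes 120 N, or if a joint passes its speed limit or range.

## Robot

A 6-joint arm with a two-finger parallel gripper is mounted at the origin on the work surface. World frame = base frame: x ahead of the robot, y to its left, z up, the work surface at z = 0. Lengths are in m, angles in rad, forces in N, time in s.
With the tool pointing down it reaches from about 0.25 to 0.725 m from the base axis. Payload 4 kg.
Tool frame: the origin (TCP) lies midway between the tips of the shut fingers; the grasp point (between the pads) lies 19 mm behind it; z points along the fingers, y is the direction in which the jaws open and shut (so a half turn about z gives the same grasp; the last joint's range is limited). The gripper opens to 85 mm and grips with 20 to 120 N. Pads are 22 mm wide; open, the fingers measure 114 mm over their backs; the gripper's body (76 mm by 85 mm) begins 54 mm behind the grasp point. The pads swing forward as they close: fully open they stand 13 mm farther back than shut.
Start: joints at [-1.171, 0.241, 0.005, 1.335, 0, 1.571], TCP at [0.195, -0.461, 0.231] pointing down, gripper open.
Joint ranges: [-2.72, 2.72], [-1.05, 1.87], [-1.09, 1.28], [-1.99, 2.15], [-1.42, 1.44], [-3.14, 3.14]. Speed limits (rad/s): [2.79, 2.79, 3.14, 3.14, 3.14, 3.14].

## Interface

Orientations are given as a unit quaternion [x, y, z, w].
In Python, from workcell import monitor, cams, order gives the robot as it stands.
- The arm moves only by the tool send_rows, never from a script. Its argument "moves" is a list of rows, each a list of 4 numbers: the shift along the tool's x, y, z as a fraction of full scale, then the turn about the tool's z as a fraction of full scale. A call has 1 to 20 rows; each row shifts and turns the commanded pose from where the row before left it, along the tool's axes as they then stand; what a row does not reach is not made up. Full scale, the value 1, is 100 cm for a shift and 0.1 rad for a turn. A row lasts 1/10 s, in which the tool goes at most 50 mm and 8.59 degrees, less where a joint would pass 70% of its speed; a pose out of reach is approached as far as the arm can. A call with a number of a shift or a turn outside -1 to 1 is refused whole. A call with a gripper value outside its range is refused whole. "claw" is the gripper's target within -1 to 1 (fully open at 1, half-way at 0, shut at -1), set as the call begins (left out, the last holds). The fingers move at their own pace and stop on an object; the grip force is fixed at half the most. Time passes only in rows, so rows that do not move let the fingers close. It gives the time, the measured TCP pose, the force and the opening at its end, in the units of the state.
- monitor.get_obs(): the state, without advancing time (a new reading comes with each control period).
- cams.camera(name): name is "side" or "top"; returns (picture, depth): 480x640x3 uint8, blue, green, red; 480x640 float32, m along the optical axis (not along the pixel's ray), 0 where there is no reading.
- cams.camera_info(name): a dict with "intrinsics" (3x3 intrinsics, pixels), "distortion" ([k1, k2, p1, p2, k3] as OpenCV has them; the pictures are not rectified), "T" (4x4, takes a point from camera to world coordinates). Camera axes: x right, y up, looking along -z (the intrinsics and any distortion apply to the point x, -y, -z); pixel columns grow to the right and rows downward; lengths in m; the calibration is good to about 2 mm. A picture is of the moment at which its call begins. camera_info takes no time and is no camera call.
- order.job_done(): hands the job in, once; it reports no verdict.
The state is a dict: "clock": time; "joint_pos": joint angles; "joint_vel": joint speeds; "tau": joint torques, N m; "eef_pos": TCP position; "tool_rot": TCP orientation; "ft_force": force on the tool from outside, world axes, zero at the start; "ft_torque": the same for the moment, N m; "grip_width": finger opening in m.
Only numpy, scipy, OpenCV 4.12 (cv2) and the standard library are available. Lean on these libraries where they do the work, as an engineer would, in place of code of your own. Each camera call takes 0.05 s, during which the arm holds its last target.

## Working session

There is one attempt and no reset: what is moved stays moved. The work goes in short steps, Python scripts to look and compute and a tool call to move; the robot and the scene stay as the last step left them, time stands still between calls to the robot, and variables do not carry over. Pictures are saved under pics/ and viewed, and the job is handed in when it is done.

Besides the shell and the picture viewer there is one more tool, called as a command line: name --pt "numbers of a row" for each row, then --argument value for the rest. send_rows: Moves the arm, as the interface text tells. Its arguments: {"type":"object","properties":{"moves":{"type":"array","items":{"type":"array","items":{"type":"number","minimum":-1,"maximum":1}}},"claw":{"type":"number"}},"required":["moves"]}

```bash
mkdir -p pics; ls
cat > h.py <<'E'
import numpy as np, cv2
from workcell import monitor, cams, order
def snap(n,f):
    p,d=cams.camera(n); cv2.imwrite(f'pics/{f}.png',p); np.save(f'pics/{f}.npy',d); return p,d
def pt(n,u,v,d=None,z=None):
    i=cams.camera_info(n);K=np.array(i['intrinsics']);T=np.array(i['T'])
    x,y=cv2.undistortPoints(np.array([[[u,v]]],float),K,np.array(i['distortion'],float))[0,0]
    r=np.array([x,-y,-1.])
    if z is not None:
        R=T[:3,:3]@r; s=(z-T[2,3])/R[2]; return T[:3,3]+s*R
    return T[:3,:3]@(r*d)+T[:3,3]
E
python3 - <<'E'
from h import *
snap('top','t0');snap('side','s0')
for n in('top','side'): print(cams.camera_info(n))
print(monitor.get_obs())
E
```

```text
pics
{'intrinsics': array([[528.20022233,   0.        , 319.26176684],
       [  0.        , 528.20022233, 238.71881145],
       [  0.        ,   0.        ,   1.        ]]), 'distortion': array([-0.10706272,  0.        ,  0.        ,  0.        ,  0.        ]), 'T': array([[ 4.66779401e-04,  9.90597332e-01, -1.36809023e-01,
         2.79500753e-01],
       [-9.99855682e-01, -1.86100119e-03, -1.68864217e-02,
        -4.79889124e-02],
       [-1.69822460e-02,  1.36797161e-01,  9.90453502e-01,
         1.07245794e+00],
       [ 0.00000000e+00,  0.00000000e+00,  0.00000000e+00,
         1.00000000e+00]])}
{'intrinsics': array([[573.12019139,   0.        , 322.13722052],
       [  0.        , 573.12019139, 240.20186849],
       [  0.        ,   0.        ,   1.        ]]), 'distortion': array([-0.09177666,  0.        ,  0.        ,  0.        ,  0.        ]), 'T': array([[ 0.95409406,  0.12727909, -0.27111723,  0.0841543 ],
       [-0.29850336,  0.47814257, -0.82599965, -0.99748507],
       [ 0.0245002 ,  0.86901077,  0.49418623,  0.64923335],
       [ 0.        ,  0.        ,  0.        ,  1.        ]])}
{'clock': 0.1, 'joint_pos': array([-1.17100467e+00,  2.41333098e-01,  3.83577481e-03,  1.33524784e+00,
       -3.56386777e-06,  1.57079437e+00]), 'joint_vel': array([-0.00027221, -0.00112894,  0.00165675, -0.00154668, -0.00149032,
       -0.00112554]), 'tau': array([ 2.70202763e-04, -3.73138118e+01,  2.53010094e+01,  1.08168207e-02,
       -2.36330499e-05, -1.10469108e-05]), 'eef_pos': array([ 0.19438008, -0.4600221 ,  0.23049544]), 'tool_rot': array([ 9.80086609e-01,  1.98568097e-01, -1.95232848e-04, -9.54660267e-04]), 'ft_force': array([-0.01727551,  0.82118738,  0.35472597]), 'ft_torque': array([ 0.0504045 , -0.03481519, -0.03377683]), 'grip_width': 0.08542282599684371}
```

View pics/t0.png

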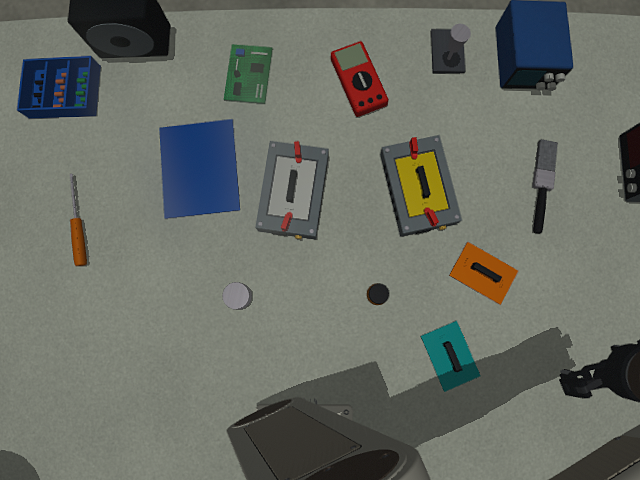

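View pics/s0.png

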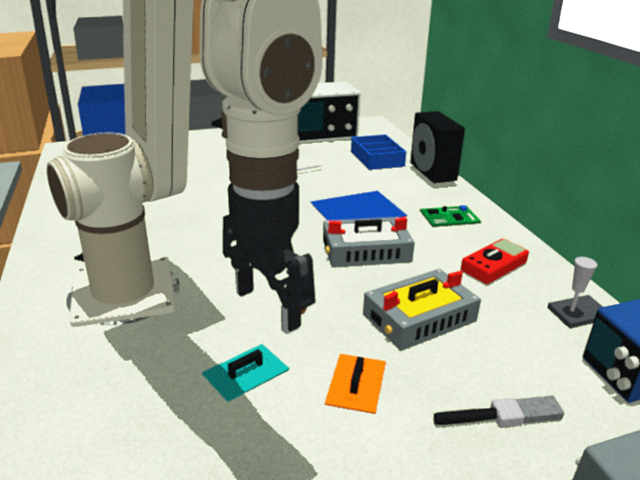

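Top view candidates for the panel are yellow in a unit (423,182), white in a unit (292,187), orange loose (485,272) and turquoise loose (452,355). I choose the yellow one. Blue things are the flat sheet (200,168), the divided box (60,87) and the case (535,45). The flat sheet is the mat. Next I check the choice in a close crop.

Run:
```python
from h import *
p=cv2.imread('pics/t0.png')
c=cv2.resize(p[125:245,365:475],None,fx=5,fy=5,interpolation=cv2.INTER_CUBIC);cv2.imwrite('pics/c0.png',c)
hsv=cv2.cvtColor(p,cv2.COLOR_BGR2HSV); d=np.load('pics/t0.npy')
def fit(mask,z,name):
    n,l,s,ce=cv2.connectedComponentsWithStats(mask.astype(np.uint8))
    k=1+np.argmax(s[1:,4]); v,u=np.where(l==k)
    P=np.array([pt('top',a,b,z=z)[:2] for a,b in zip(u,v)])
    r=cv2.minAreaRect((P*1000).astype(np.float32)); print(name,s[k],r,'median depth z',np.median([pt('top',a,b,d=d[b,a])[2] for a,b in zip(u,v)]))
    return P
H,S,V=cv2.split(hsv)
sub=np.zeros(H.shape,bool);sub[125:245,365:475]=1
fit((H>22)&(H<35)&(S>150)&sub,.05,'yellow')
sub2=np.zeros(H.shape,bool);sub2[110:225,150:250]=1
fit((H>100)&(H<130)&(S>120)&sub2,.004,'mat')
for (a,b,c_,e) in((130,165,365,475),(195,235,365,475)):
    m=np.zeros(H.shape,bool);m[a:b,c_:e]=1
    P=fit(((H<6)|(H>174))&(S>150)&m,.0775,'red')
```

```text
Traceback (most recent call last):
  File "h.py", line 6, in pt
    i=cams.camera_info(n);K=np.array(i['intrinsics']);T=np.array(i['T'])
ValueError: time passes only in moves, steps and waits
```

View pics/c0.png

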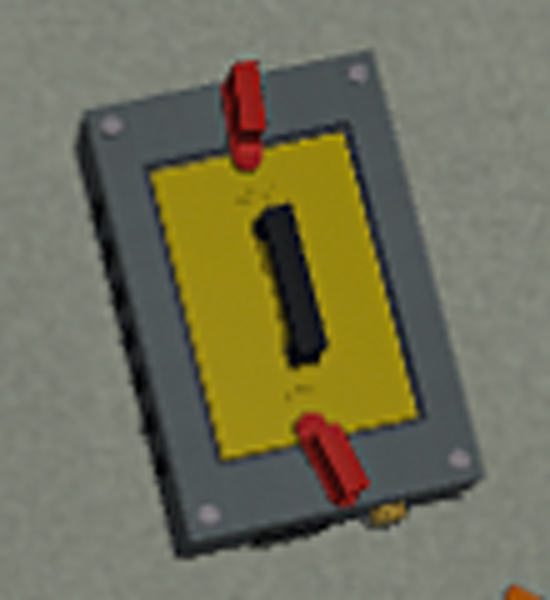

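The crop shows the yellow panel with a black handle and two red buttons, each slightly skewed, with fins at crop (245,95) and (335,465). I cache the calibration because camera_info is rate-limited, then measure.

```bash
cat > h.py <<'E'
import numpy as np, cv2, pickle, os
from workcell import monitor, cams, order
if not os.path.exists('ci.pkl'): pickle.dump({n:cams.camera_info(n) for n in('top','side')},open('ci.pkl','wb'))
CI=pickle.load(open('ci.pkl','rb'))
def snap(n,f):
    p,d=cams.camera(n); cv2.imwrite(f'pics/{f}.png',p); np.save(f'pics/{f}.npy',d); return p,d
def pts(n,uv,d=None,z=None):
    i=CI[n];T=i['T']
    q=cv2.undistortPoints(np.array(uv,float).reshape(-1,1,2),i['intrinsics'],i['distortion'])[:,0]
    r=np.c_[q[:,0],-q[:,1],-np.ones(len(q))]@T[:3,:3].T
    s=(z-T[2,3])/r[:,2] if z is not None else np.asarray(d)
    return T[:3,3]+r*np.reshape(s,(-1,1))
def proj(n,P):
    i=CI[n];T=i['T'];c=(np.atleast_2d(P)-T[:3,3])@T[:3,:3]
    return cv2.projectPoints(np.c_[c[:,0],-c[:,1],-c[:,2]],np.zeros(3),np.zeros(3),i['intrinsics'],i['distortion'])[0][:,0]
E
python3 - <<'E'
from h import *
p=cv2.imread('pics/t0.png');d=np.load('pics/t0.npy')
H,S,V=cv2.split(cv2.cvtColor(p,cv2.COLOR_BGR2HSV))
def fit(mask,box,z,name):
    a,b,c,e=box; m=np.zeros(H.shape,bool);m[a:b,c:e]=1
    n,l,s,ce=cv2.connectedComponentsWithStats((mask&m).astype(np.uint8))
    k=1+np.argmax(s[1:,4]); v,u=np.where(l==k)
    P=pts('top',np.c_[u,v],z=z); D=pts('top',np.c_[u,v],d=d[v,u])
    r=cv2.minAreaRect((P[:,:2]*1000).astype(np.float32)); print(name,s[k],np.round(r[0],1),np.round(r[1],1),r[2],'z',np.percentile(D[:,2],[5,50,95]).round(4))
    return D,P
fit((H>22)&(H<35)&(S>150),(125,245,365,475),.05,'yellow')
fit((H>100)&(H<130)&(S>120),(110,225,150,250),.004,'mat')
for nm,bx in(('redtop',(130,165,365,475)),('redbot',(195,235,365,475))):
    D,P=fit(((H<6)|(H>174))&(S>120),bx,.0775,nm)
    t=D[D[:,2]>.072]; print(len(t), t[:,:2].mean(0).round(4)); r=cv2.minAreaRect((t[:,:2]*1000).astype(np.float32));print(r)
    dk=None
D,P=fit(V<50,(160,205,410,436),.076,'handle'); t=D[D[:,2]>.07];print(len(t),t[:,:2].mean(0),cv2.minAreaRect((t[:,:2]*1000).astype(np.float32)))
def c(l): return [(365+(x+.5)/5-.5,125+(y+.5)/5-.5) for x,y in l]
q=pts('top',c([(150,170),(347,124),(422,415),(222,458)]),z=.05)[:,:2]; print(q.round(4),q.mean(0), [np.linalg.norm(q[i]-q[i-1]).round(4) for i in range(4)])
q=pts('top',c([(82,113),(372,52),(483,478),(180,545)]),z=.05)[:,:2]; print(q.round(4),q.mean(0), [np.linalg.norm(q[i]-q[i-1]).round(4) for i in range(4)])
e=(q[0]+q[1]-q[2]-q[3]);print('axis',np.arctan2(e[1],e[0]))
E
```

```text
yellow [ 395  152   54   65 2090] [ 531.4 -233.1] [120.3  80.4] 12.500143051147461 z [0.0468 0.0502 0.0535]
mat [ 160  120   80   98 6726] [578.5 224.9] [199.3 158.6] 6.20547342300415 z [0.0007 0.004  0.0073]
redtop [409 137   9  22 143] [ 596.6 -215.4] [42.6 15.4] 6.016214370727539 z [0.0558 0.0742 0.0805]
79 [ 0.6034 -0.2166]
((603.2324829101562, -217.0944366455078), (28.70362663269043, 10.556450843811035), 4.249744892120361)
redbot [424 208  15  19 151] [ 460.2 -245.5] [36.9 17.3] 27.069948196411133 z [0.0536 0.0742 0.08  ]
83 [ 0.4579 -0.2459]
((377.64385986328125, -146.2032012939453), (28.449508666992188, 276.2301940917969), 39.09895324707031)
handle [416 166  14  32 221] [ 528.5 -231.3] [62.8 15.2] 12.13306999206543 z [0.0605 0.0753 0.0787]
191 [ 0.530726   -0.23224658] ((531.1740112304688, -232.28375244140625), (58.0285758972168, 12.637944221496582), 12.534673690795898)
[[ 0.5823 -0.1812]
 [ 0.6016 -0.2612]
 [ 0.4823 -0.2869]
 [ 0.4651 -0.2071]] [ 0.53281728 -0.23409545] [np.float64(0.12), np.float64(0.0822), np.float64(0.122), np.float64(0.0817)]
[[ 0.606  -0.1545]
 [ 0.6319 -0.2725]
 [ 0.457  -0.3103]
 [ 0.4305 -0.1897]] [ 0.53137352 -0.23174734] [np.float64(0.179), np.float64(0.1209), np.float64(0.1789), np.float64(0.1234)]
axis 0.20562111570448294
```

```bash
cat >> h.py <<'E'
from scipy.spatial.transform import Rotation as Ro
def st(): return monitor.get_obs()
def go(x,y,z,yaw=None):
    o=st();R=Ro.from_quat(o['tool_rot']).as_matrix();p=o['eef_pos'];yw=np.arctan2(R[1,0],R[0,0])
    print('t',round(o['clock'],2),'p',p.round(4),'yaw',round(yw,3),'tilt',round(np.arccos(-R[2,2]),4),'F',o['ft_force'].round(1),'w',round(o['grip_width'],4),'j',o['joint_pos'].round(2))
    print('tool delta (current axes)',(R.T@(np.array([x,y,z])-p)).round(4))
    if yaw is not None:
        dt=-(yaw-yw); R2=R@Ro.from_euler('z',dt).as_matrix()
        print('turn about tool z',round(dt,3),'delta after turn',(R2.T@(np.array([x,y,z])-p)).round(4))
E
python3 - <<'E'
from h import *
p=cv2.imread('pics/t0.png');d=np.load('pics/t0.npy')
H,S,V=cv2.split(cv2.cvtColor(p,cv2.COLOR_BGR2HSV))
for a,b,c,e in((130,165,405,425),(205,230,420,445)):
    m=((H<6)|(H>174))&(S>120);v,u=np.where(m[a:b,c:e]);v+=a;u+=c
    D=pts('top',np.c_[u,v],d=d[v,u]);k=(D[:,2]>.070)&(D[:,2]<.085)
    P=pts('top',np.c_[u,v][k],z=.0775)[:,:2]
    ww,vv=np.linalg.eigh(np.cov(P.T));x=vv[:,1]
    print(k.sum(),P.mean(0).round(4),np.degrees(np.arctan(x[1]/x[0])),cv2.minAreaRect((P*1000).astype(np.float32)))
go(.4588,-.2478,.130,.45)
E
```

```text
82 [ 0.6029 -0.2165] 2.920682719812051 ((602.906982421875, -216.7169647216797), (30.35190200805664, 10.983617782592773), 3.7976880073547363)
85 [ 0.4599 -0.2481] 27.083765185999077 ((459.8839111328125, -247.80081176757812), (27.496532440185547, 11.376043319702148), 24.88068962097168)
t 0.1 p [ 0.1944 -0.46    0.2305] yaw 0.4 tilt 0.0019 F [-0.   0.8  0.4] w 0.0854 j [-1.17  0.24  0.    1.34 -0.    1.57]
tool delta (current axes) [ 0.3262 -0.0924  0.1007]
turn about tool z -0.05 delta after turn [ 0.3304 -0.0759  0.1007]
```

send_rows --pt "0.0326 -0.0092 0.007 0" --pt "0.0326 -0.0092 0.007 0" --pt "0.0326 -0.0092 0.007 0" --pt "0.0326 -0.0092 0.007 0" --pt "0.0326 -0.0092 0.007 0" --pt "0.0326 -0.0092 0.007 0" --pt "0.0326 -0.0092 0.007 0" --pt "0.0326 -0.0092 0.007 0" --pt "0.0326 -0.0092 0.007 0" --pt "0.0326 -0.0092 0.007 0" --pt "0 0 0 -0.6" --pt "0 0 0 0" --pt "0 0 0 0" --claw 0

```text
clock: 1.4
eef_pos: [0.4587, -0.2489, 0.161]
tool_rot: [0.974, 0.227, -0.0, -0.0]
ft_force: [-0.7, 0.6, 0.3]
grip_width: 0.0427
```

Run:
```python
from h import *
go(.4590,-.2483,.060,.46)
p,d=snap('top','t1'); cv2.imwrite('pics/c1.png',cv2.resize(p[125:325,330:530],None,fx=3,fy=3))
```

```text
t 1.4 p [ 0.4587 -0.2489  0.161 ] yaw 0.459 tilt 0.001 F [-0.7  0.6  0.3] w 0.0427 j [-0.5   0.33 -0.07  1.18 -0.    2.19]
tool delta (current axes) [ 0.0005 -0.0003  0.101 ]
turn about tool z -0.001 delta after turn [ 0.0006 -0.0003  0.101 ]
```

Joint 6 has ample range for anticlockwise turning (yaw = j1 − j6 + π). I descend around fin B.

send_rows --pt "0 0 0.03 0" --pt "0 0 0.03 0" --pt "0 0 0.02 0" --pt "0 0 0.01 0" --pt "0 0 0.01 0" --pt "0 0 0 0" --pt "0 0 0 0"

```text
clock: 2.15
eef_pos: [0.4595, -0.2494, 0.062]
tool_rot: [0.974, 0.228, 0.0, 0.0]
ft_force: [0.4, 0.3, 0.7]
grip_width: 0.0427
```

Run:
```python
from h import *
go(.4590,-.2483,.060,.46)
p,d=snap('side','s1'); cv2.imwrite('pics/c2.png',cv2.resize(p[180:380,310:510],None,fx=3,fy=3,interpolation=cv2.INTER_CUBIC))
```

```text
t 2.15 p [ 0.4595 -0.2494  0.062 ] yaw 0.459 tilt 0.0012 F [0.4 0.3 0.7] w 0.0427 j [-0.5   0.42 -0.21  0.94  0.    2.19]
tool delta (current axes) [ 0.     -0.0012  0.002 ]
turn about tool z -0.001 delta after turn [ 0.     -0.0012  0.002 ]
```

View pics/c2.png

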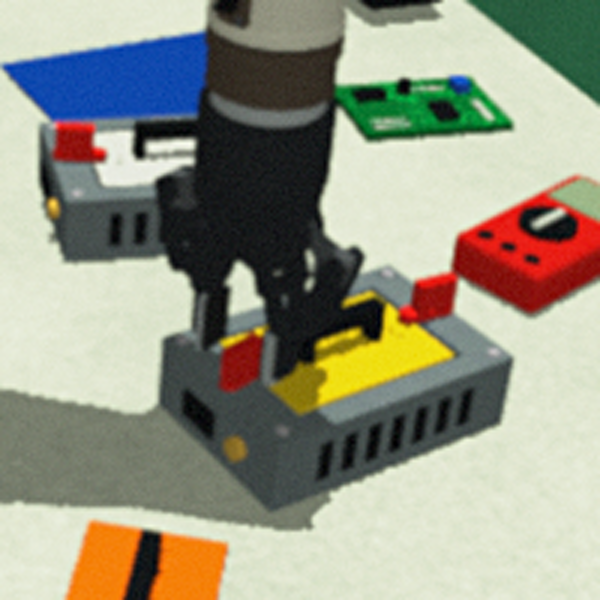

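The side crop shows the fingers on both sides of fin B at crop (240,360). I close on it.

send_rows --pt "0 -0.001 0.001 0" --pt "0 0 0 0" --pt "0 0 0 0" --pt "0 0 0 0" --pt "0 0 0 0" --pt "0 0 0 0" --claw -1

```text
clock: 2.8
eef_pos: [0.4601, -0.2499, 0.0613]
tool_rot: [0.974, 0.227, 0.001, 0.002]
ft_force: [1.5, -4.4, 0.6]
grip_width: 0.0083
```

send_rows --pt "0 0 0 -0.5" --pt "0 0 0 -0.8" --pt "0 0 0 -0.8" --pt "0 0 0 -0.8" --pt "0 0 0 0"

```text
clock: 3.3
eef_pos: [0.4599, -0.2497, 0.0613]
tool_rot: [0.931, 0.366, 0.001, 0.002]
ft_force: [1.0, -5.3, 2.0]
grip_width: 0.0083
```

Low forces, so I carry on turning.

send_rows --pt "0 0 0 -0.8" --pt "0 0 0 -0.8" --pt "0 0 0 -0.8" --pt "0 0 0 -0.8" --pt "0 0 0 -0.8" --pt "0 0 0 -0.8" --pt "0 0 0 -0.8" --pt "0 0 0 -0.8" --pt "0 0 0 -0.8" --pt "0 0 0 -0.8" --pt "0 0 0 -0.6" --pt "0 0 0 -0.2" --pt "0 0 0 0" --pt "0 0 0 0"

```text
clock: 4.7
eef_pos: [0.4596, -0.2496, 0.0613]
tool_rot: [0.687, 0.727, -0.001, 0.002]
ft_force: [0.9, -5.1, 3.1]
grip_width: 0.0085
```

Run:
```python
from h import *
go(.4590,-.2483,.060,1.63)
p,d=snap('side','s2'); cv2.imwrite('pics/c3.png',cv2.resize(p[180:380,310:510],None,fx=3,fy=3,interpolation=cv2.INTER_CUBIC))
```

```text
t 4.7 p [ 0.4596 -0.2496  0.0613] yaw 1.628 tilt 0.0039 F [ 0.9 -5.1  3.1] w 0.0085 j [-0.5   0.42 -0.21  0.94 -0.    1.02]
tool delta (current axes) [ 0.0014 -0.0005  0.0013]
turn about tool z -0.002 delta after turn [ 0.0014 -0.0005  0.0013]
```

View pics/c3.png

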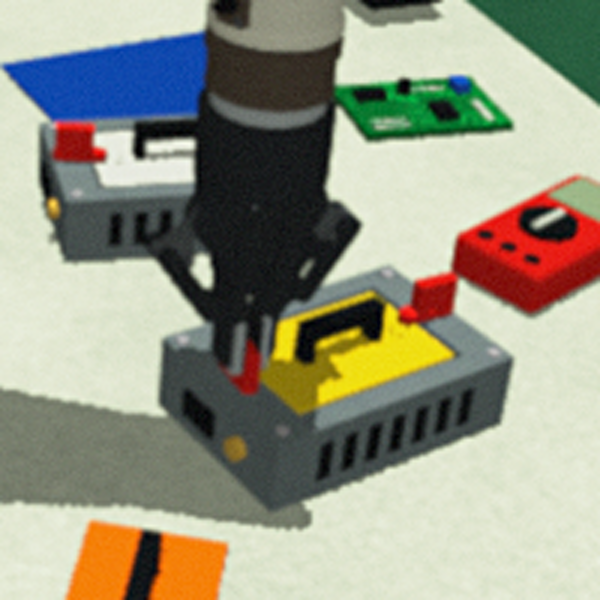

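Button B is turned with the gripper, with the fin now lying crosswise at crop (245,370). I open slightly and lift.

send_rows --pt "0 0 0 0" --pt "0 0 0 0" --pt "0 0 0 0" --pt "0 0 -0.005 0" --pt "0 0 -0.01 0" --pt "0 0 -0.03 0" --pt "0 0 -0.04 0" --pt "0 0 -0.015 0" --pt "0 0 0 0" --claw -0.4

```text
clock: 5.65
eef_pos: [0.4608, -0.2491, 0.1642]
tool_rot: [0.686, 0.728, 0.001, 0.004]
ft_force: [-0.9, -0.0, 0.7]
grip_width: 0.0255
```

Run:
```python
from h import *
go(.6033,-.2170,.161,.06)
```

```text
t 5.65 p [ 0.4608 -0.2491  0.1642] yaw 1.63 tilt 0.0075 F [-0.9 -0.   0.7] w 0.0255 j [-0.5   0.32 -0.07  1.18  0.    1.02]
tool delta (current axes) [0.0236 0.1441 0.004 ]
turn about tool z 1.57 delta after turn [ 0.1441 -0.0235  0.004 ]
```

send_rows --pt "0 0 0 0.9" --pt "0 0 0 0.9" --pt "0 0 0 0.9" --pt "0 0 0 0.9" --pt "0 0 0 0.9" --pt "0 0 0 0.9" --pt "0 0 0 0.9" --pt "0 0 0 0.9" --pt "0 0 0 0.9" --pt "0 0 0 0.9" --pt "0 0 0 0.9" --pt "0 0 0 0.9" --pt "0 0 0 0.9" --pt "0 0 0 0.9" --pt "0 0 0 0.9" --pt "0 0 0 0.9" --pt "0 0 0 0.9" --pt "0 0 0 0.4" --pt "0 0 0 0" --claw 0

```text
clock: 7.55
eef_pos: [0.4579, -0.2475, 0.1592]
tool_rot: [1.0, 0.03, -0.001, -0.001]
ft_force: [0.1, 0.6, -0.1]
grip_width: 0.0426
```

send_rows --pt "0.0288 -0.0047 0 0" --pt "0.0288 -0.0047 0 0" --pt "0.0288 -0.0047 0 0" --pt "0.0288 -0.0047 0 0" --pt "0.0288 -0.0047 0 0" --pt "0 0 0 0" --pt "0 0 0 0"

```text
clock: 8.25
eef_pos: [0.6005, -0.2155, 0.1589]
tool_rot: [1.0, 0.031, -0.001, -0.0]
ft_force: [-0.0, -0.2, 0.9]
grip_width: 0.0428
```

Run:
```python
from h import *
go(.6035,-.2172,.061,.06)
```

```text
t 8.25 p [ 0.6005 -0.2155  0.1589] yaw 0.061 tilt 0.0026 F [-0.  -0.2  0.9] w 0.0428 j [-0.34  0.55  0.29  1.3  -0.    2.74]
tool delta (current axes) [0.0031 0.002  0.0979]
turn about tool z 0.001 delta after turn [0.0031 0.002  0.0979]
```

send_rows --pt "0.003 0.002 0.03 0" --pt "0 0 0.03 0" --pt "0 0 0.02 0" --pt "0 0 0.01 0" --pt "0 0 0.008 0" --pt "0 0 0 0" --pt "0 0 0 0"

```text
clock: 8.95
eef_pos: [0.6046, -0.2182, 0.0634]
tool_rot: [1.0, 0.03, 0.001, 0.0]
ft_force: [0.4, -0.4, 0.4]
grip_width: 0.0426
```

Run:
```python
from h import *
go(.6033,-.2170,.061,.06)
p,d=snap('side','s3'); cv2.imwrite('pics/c4.png',cv2.resize(p[180:380,310:510],None,fx=3,fy=3,interpolation=cv2.INTER_CUBIC))
```

```text
t 8.95 p [ 0.6046 -0.2182  0.0634] yaw 0.06 tilt 0.0017 F [ 0.4 -0.4  0.4] w 0.0426 j [-0.35  0.63  0.16  1.1  -0.    2.74]
tool delta (current axes) [-0.0012 -0.0012  0.0024]
turn about tool z -0.0 delta after turn [-0.0012 -0.0012  0.0024]
```

View pics/c4.png

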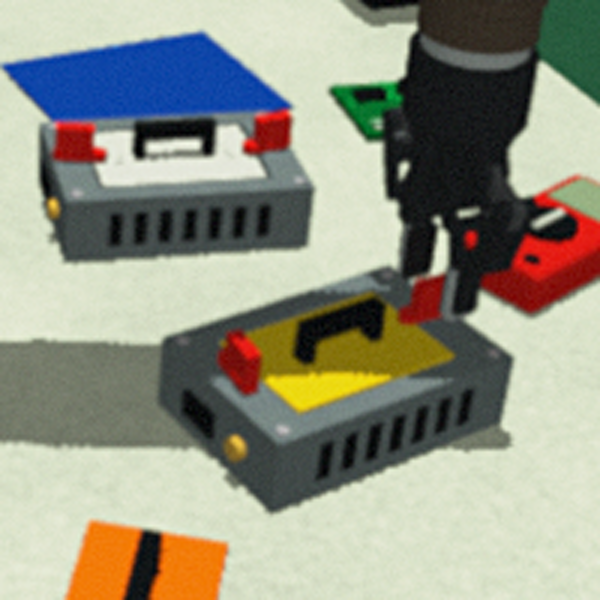

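Button B is clearly crosswise at crop (240,360), and the fingers straddle fin A at (425,300). I close and turn A anticlockwise.

send_rows --pt "-0.001 -0.001 0.002 0" --pt "0 0 0 0" --pt "0 0 0 0" --pt "0 0 0 0" --pt "0 0 0 0" --pt "0 0 0 0" --pt "0 0 0 -0.5" --pt "0 0 0 -0.8" --pt "0 0 0 -0.8" --pt "0 0 0 0" --claw -1

```text
clock: 10.0
eef_pos: [0.6031, -0.2185, 0.0611]
tool_rot: [0.991, 0.135, 0.0, 0.001]
ft_force: [-1.8, -5.7, 3.0]
grip_width: 0.0082
```

send_rows --pt "0 0 0 -0.8" --pt "0 0 0 -0.8" --pt "0 0 0 -0.8" --pt "0 0 0 -0.8" --pt "0 0 0 -0.8" --pt "0 0 0 -0.8" --pt "0 0 0 -0.8" --pt "0 0 0 -0.8" --pt "0 0 0 -0.8" --pt "0 0 0 -0.8" --pt "0 0 0 -0.8" --pt "0 0 0 -0.8" --pt "0 0 0 -0.8" --pt "0 0 0 -0.8" --pt "0 0 0 -0.8" --pt "0 0 0 -0.8" --pt "0 0 0 -0.8" --pt "0 0 0 0" --pt "0 0 0 0"

```text
clock: 11.9
eef_pos: [0.6042, -0.2194, 0.0611]
tool_rot: [0.686, 0.727, -0.001, 0.003]
ft_force: [-0.1, -7.6, 0.3]
grip_width: 0.0083
```

send_rows --pt "0 0 0 0" --pt "0 0 0 0" --pt "0 0 0 0" --pt "0 0 -0.005 0" --pt "0 0 -0.01 0" --pt "0 0 -0.03 0" --pt "0 0 -0.03 0" --pt "0 0 0 0" --pt "0 0 0 0" --claw -0.4

```text
clock: 12.8
eef_pos: [0.604, -0.217, 0.1373]
tool_rot: [0.686, 0.728, 0.001, 0.002]
ft_force: [-0.5, -0.3, -0.1]
grip_width: 0.0255
```

Run:
```python
from h import *
go(.5312,-.2325,.136,.218)
p,d=snap('side','s4'); cv2.imwrite('pics/c5.png',cv2.resize(p[180:380,310:510],None,fx=3,fy=3,interpolation=cv2.INTER_CUBIC))
```

```text
t 12.8 p [ 0.604  -0.217   0.1373] yaw 1.63 tilt 0.0036 F [-0.5 -0.3 -0.1] w 0.0255 j [-0.35  0.57  0.25  1.25  0.    1.17]
tool delta (current axes) [-0.0111 -0.0736  0.0011]
turn about tool z 1.412 delta after turn [-0.0745 -0.0006  0.0011]
```

View pics/c5.png

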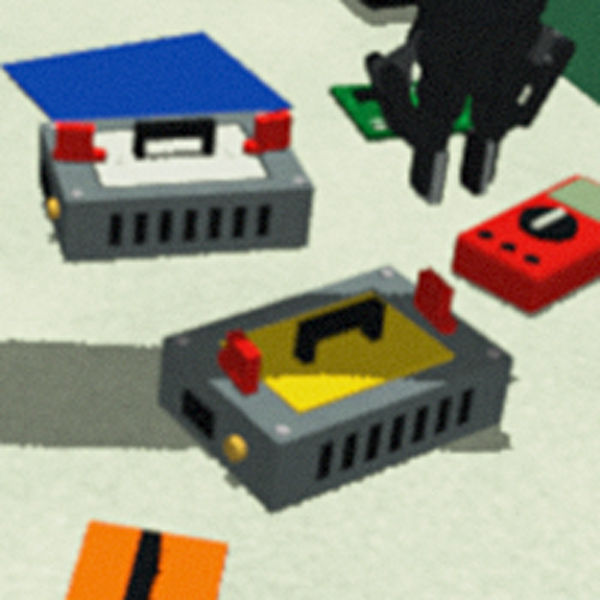

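Both buttons are crosswise, at (240,360) and (435,300). Next is the handle.

send_rows --pt "0 0 0 0.94" --pt "0 0 0 0.94" --pt "0 0 0 0.94" --pt "0 0 0 0.94" --pt "0 0 0 0.94" --pt "0 0 0 0.94" --pt "0 0 0 0.94" --pt "0 0 0 0.94" --pt "0 0 0 0.94" --pt "0 0 0 0.94" --pt "0 0 0 0.94" --pt "0 0 0 0.94" --pt "0 0 0 0.94" --pt "0 0 0 0.94" --pt "0 0 0 0.94" --pt "-0.025 0 0 0" --pt "-0.025 0 0 0" --pt "-0.0245 0 0 0" --pt "0 0 0 0" --pt "0 0 0 0" --claw 0

```text
clock: 14.85
eef_pos: [0.5296, -0.2329, 0.1345]
tool_rot: [0.994, 0.109, -0.001, -0.001]
ft_force: [1.1, 0.2, 0.7]
grip_width: 0.0424
```

Run:
```python
from h import *
go(.5312,-.2332,.055,.218)
```

```text
t 14.85 p [ 0.5296 -0.2329  0.1345] yaw 0.219 tilt 0.0016 F [1.1 0.2 0.7] w 0.0424 j [-0.41  0.45  0.05  1.17  0.    2.51]
tool delta (current axes) [0.0016 0.0007 0.0795]
turn about tool z 0.001 delta after turn [0.0016 0.0007 0.0795]
```

send_rows --pt "0.001 0.0005 0.03 0" --pt "0 0 0.02 0" --pt "0 0 0.015 0" --pt "0 0 0.01 0" --pt "0 0 0.003 0" --pt "0 0 0 0" --pt "0 0 0 0"

```text
clock: 15.55
eef_pos: [0.5323, -0.2335, 0.058]
tool_rot: [0.994, 0.11, 0.001, 0.0]
ft_force: [0.9, -0.0, 0.5]
grip_width: 0.0425
```

Run:
```python
from h import *
go(.5312,-.2332,.055,.218)
p,d=snap('side','s5'); cv2.imwrite('pics/c6.png',cv2.resize(p[180:380,310:510],None,fx=3,fy=3,interpolation=cv2.INTER_CUBIC))
```

```text
t 15.55 p [ 0.5323 -0.2335  0.058 ] yaw 0.22 tilt 0.0015 F [ 0.9 -0.   0.5] w 0.0425 j [-0.41  0.52 -0.05  1.    0.    2.51]
tool delta (current axes) [-0.001  -0.0006  0.003 ]
turn about tool z 0.002 delta after turn [-0.001  -0.0006  0.003 ]
```

View pics/c6.png

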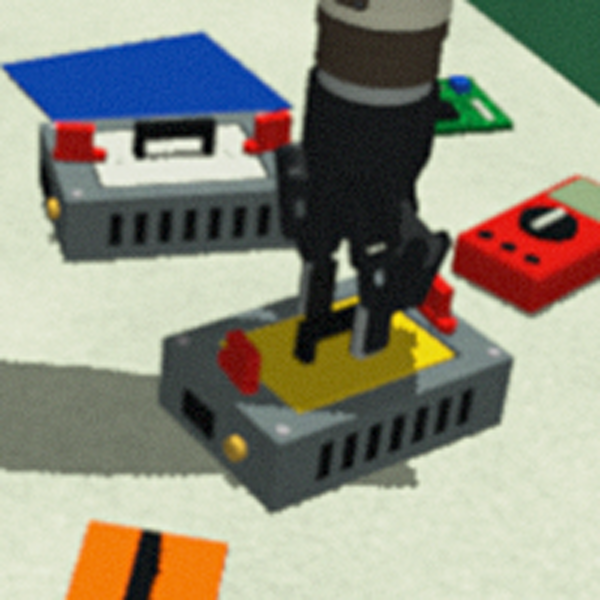

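The fingers straddle the handle at crop (340,320). I go down 2 mm more and close.

send_rows --pt "0 0 0.002 0" --pt "0 0 0 0" --pt "0 0 0 0" --pt "0 0 0 0" --pt "0 0 0 0" --pt "0 0 0 0" --pt "0 0 0 0" --claw -1

```text
clock: 16.3
eef_pos: [0.5317, -0.2335, 0.0558]
tool_rot: [0.994, 0.11, 0.0, 0.0]
ft_force: [-0.8, 0.5, 5.7]
grip_width: 0.0108
```

send_rows --pt "0 0 -0.005 0" --pt "0 0 -0.005 0" --pt "0 0 -0.01 0" --pt "0 0 0 0"

```text
clock: 16.7
eef_pos: [0.5324, -0.2338, 0.0769]
tool_rot: [0.994, 0.11, 0.001, 0.001]
ft_force: [-0.1, 0.2, -1.7]
grip_width: 0.0106
```

Run:
```python
from h import *
go(.5785,.2249,.155,.0)
p,d=snap('side','s6'); cv2.imwrite('pics/c7.png',cv2.resize(p[180:380,310:510],None,fx=3,fy=3,interpolation=cv2.INTER_CUBIC))
```

```text
t 16.7 p [ 0.5324 -0.2338  0.0769] yaw 0.22 tilt 0.0026 F [-0.1  0.2 -1.7] w 0.0106 j [-0.41  0.5  -0.02  1.04  0.    2.51]
tool delta (current axes) [ 0.1451 -0.4375 -0.0785]
turn about tool z 0.22 delta after turn [ 0.0462 -0.4586 -0.0785]
```

View pics/c7.png

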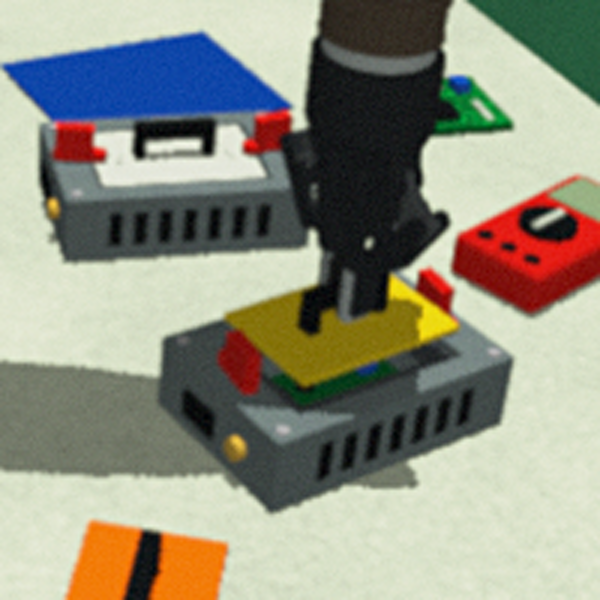

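The panel is held level just above the frame. I raise it, then carry it.

send_rows --pt "0 0 -0.01 0" --pt "0 0 -0.02 0" --pt "0 0 -0.02 0" --pt "0 0 -0.02 0" --pt "0 0 -0.01 0" --pt "0 0 0 0"

```text
clock: 17.35
eef_pos: [0.5325, -0.2339, 0.1573]
tool_rot: [0.994, 0.11, 0.002, 0.001]
ft_force: [0.3, -0.4, -1.3]
grip_width: 0.0108
```

send_rows --pt "0.004 -0.012 0 0" --pt "0.008 -0.024 0 0" --pt "0.01 -0.03 0 0" --pt "0.01 -0.03 0 0" --pt "0.01 -0.03 0 0" --pt "0.01 -0.03 0 0" --pt "0.01 -0.03 0 0" --pt "0.01 -0.03 0 0" --pt "0.01 -0.03 0 0" --pt "0.01 -0.03 0 0" --pt "0.01 -0.03 0 0" --pt "0.01 -0.03 0 0" --pt "0.01 -0.03 0 0" --pt "0.01 -0.03 0 0" --pt "0.008 -0.024 0 0" --pt "0.004 -0.013 0 0" --pt "0 0 0 0" --pt "0 0 0 0"

```text
clock: 19.15
eef_pos: [0.585, 0.1819, 0.1559]
tool_rot: [0.99, 0.143, -0.003, -0.015]
ft_force: [-0.2, 0.3, -1.0]
grip_width: 0.0103
```

Run:
```python
from h import *
go(.5785,.2249,.0158,.22)
p,d=snap('top','t7')
p,d=snap('side','s7')
```

```text
t 19.15 p [0.585  0.1819 0.1559] yaw 0.287 tilt 0.0315 F [-0.2  0.3 -1. ] w 0.0103 j [0.29 0.5  0.19 1.26 0.03 3.14]
tool delta (current axes) [ 0.0061 -0.0387  0.1414]
turn about tool z 0.067 delta after turn [ 0.0035 -0.039   0.1414]
```

View pics/s7.png

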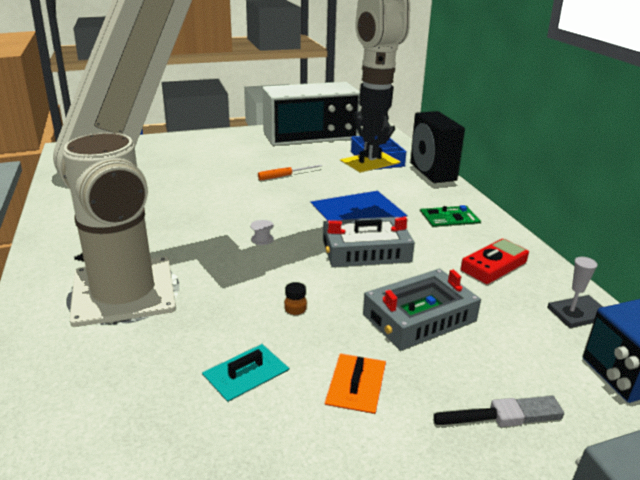

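View pics/t7.png

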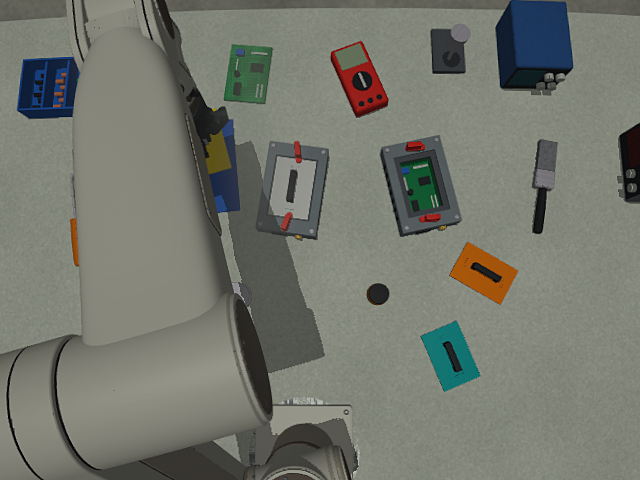

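Joint 6 has run onto its +3.14 limit and stalled the carry 40 mm short with a 0.03 rad tilt. I turn anticlockwise to get away from it. The panel fits on the mat at any yaw, since its half diagonal is 72 mm against the mat's 80 mm half width.

send_rows --pt "0 0 0 -0.5" --pt "0 0 0 -0.7" --pt "0 0 0 -0.7" --pt "0 0 0 -0.7" --pt "0 0 0 -0.7" --pt "0 0 0 -0.7" --pt "0 0 0 -0.5" --pt "0 0 0 0" --pt "0 0 0 0"

```text
clock: 20.15
eef_pos: [0.5855, 0.1817, 0.1565]
tool_rot: [0.933, 0.359, 0.001, -0.016]
ft_force: [0.2, -0.1, -1.6]
grip_width: 0.0108
```

Run:
```python
from h import *
go(.5785,.2249,.0158)
```

```text
t 20.15 p [0.5855 0.1817 0.1565] yaw 0.735 tilt 0.0318 F [ 0.2 -0.1 -1.6] w 0.0108 j [0.29 0.5  0.19 1.26 0.03 2.69]
tool delta (current axes) [ 0.0219 -0.0326  0.142 ]
```

The tilt of 0.032 rad is baked into the commanded pose. It is small and well within 0.12, and the panel will settle flat. I go over the centre and down.

send_rows --pt "0.0055 -0.0082 0.015 0" --pt "0.0055 -0.0082 0.02 0" --pt "0.0055 -0.0082 0.02 0" --pt "0.0055 -0.0082 0.02 0" --pt "0 0 0.02 0" --pt "0 0 0.015 0" --pt "0 0 0.01 0" --pt "0 0 0.005 0" --pt "0 0 0 0" --pt "0 0 0 0"

```text
clock: 21.15
eef_pos: [0.5792, 0.2253, 0.0335]
tool_rot: [0.933, 0.36, 0.002, -0.016]
ft_force: [0.3, 0.3, -0.5]
grip_width: 0.0106
```

Run:
```python
from h import *
go(.5785,.2249,.0158)
p,d=snap('side','s8'); cv2.imwrite('pics/c8.png',cv2.resize(p[110:270,280:480],None,fx=4,fy=3.5,interpolation=cv2.INTER_CUBIC))
```

```text
t 21.15 p [0.5792 0.2253 0.0335] yaw 0.737 tilt 0.0321 F [ 0.3  0.3 -0.5] w 0.0106 j [0.36 0.62 0.05 1.   0.03 2.76]
tool delta (current axes) [-0.0011  0.0004  0.0177]
```

View pics/c8.png

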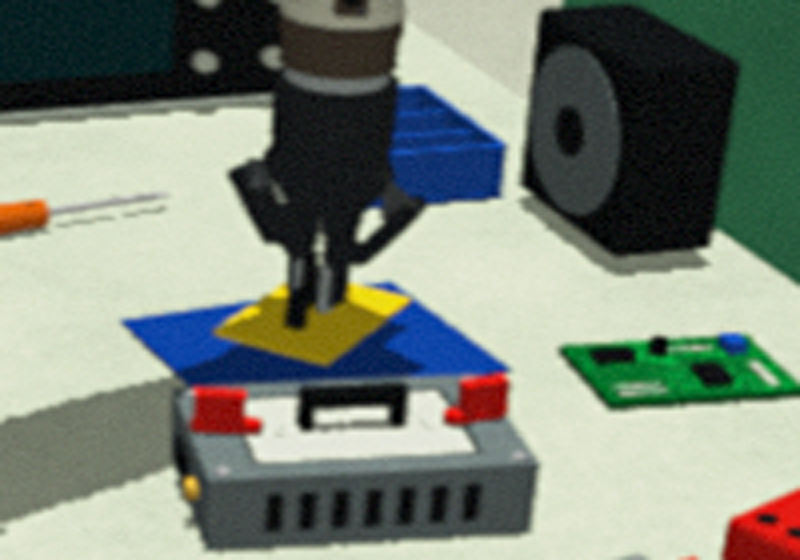

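The panel hangs level-ish just above the mat, at crop (310,325). I lower it gently.

send_rows --pt "0 0 0.006 0" --pt "0 0 0.005 0" --pt "0 0 0.003 0" --pt "0 0 0 0" --pt "0 0 0 0"

```text
clock: 21.7
eef_pos: [0.5783, 0.2256, 0.0185]
tool_rot: [0.933, 0.36, 0.001, -0.016]
ft_force: [-0.3, -0.3, -0.2]
grip_width: 0.0108
```

send_rows --pt "0 0 0.002 0" --pt "0 0 0 0" --pt "0 0 0 0"

```text
clock: 22.0
eef_pos: [0.5785, 0.2258, 0.0168]
tool_rot: [0.933, 0.36, 0.001, -0.016]
ft_force: [-0.3, 0.2, -0.8]
grip_width: 0.0108
```

send_rows --pt "0 0 0.0015 0" --pt "0 0 0 0" --pt "0 0 0 0"

```text
clock: 22.3
eef_pos: [0.5787, 0.2261, 0.0158]
tool_rot: [0.933, 0.36, 0.002, -0.016]
ft_force: [-0.7, 0.1, 1.7]
grip_width: 0.0109
```

send_rows --pt "0 0 0.0015 0" --pt "0 0 0 0" --pt "0 0 0 0"

```text
clock: 22.6
eef_pos: [0.5787, 0.2263, 0.0152]
tool_rot: [0.933, 0.36, 0.002, -0.016]
ft_force: [-3.5, 0.3, 8.6]
grip_width: 0.0107
```

Contact is felt (8.6 N upwards). I release and rise.

send_rows --pt "0 0 0 0" --pt "0 0 0 0" --pt "0 0 0 0" --pt "0 0 0 0" --pt "0 0 0 0" --pt "0 0 -0.005 0" --pt "0 0 -0.01 0" --pt "0 0 -0.03 0" --pt "0 0 -0.04 0" --pt "0 0 -0.04 0" --pt "0 0 -0.04 0" --pt "0 0 -0.03 0" --pt "0 0 0 0" --claw 0

```text
clock: 23.9
eef_pos: [0.5832, 0.2208, 0.216]
tool_rot: [0.933, 0.36, 0.007, -0.016]
ft_force: [-0.0, 0.5, 0.8]
grip_width: 0.0428
```

Run:
```python
from h import *
go(.5785,.2249,.2)
p,d=snap('side','s9'); cv2.imwrite('pics/c9.png',cv2.resize(p[130:370,280:500],None,fx=3,fy=2.5,interpolation=cv2.INTER_CUBIC))
snap('top','t9')
```

```text
t 23.9 p [0.5832 0.2208 0.216 ] yaw 0.737 tilt 0.0349 F [-0.   0.5  0.8] w 0.0428 j [0.35 0.49 0.32 1.39 0.03 2.75]
tool delta (current axes) [-0.0011 -0.0058  0.0161]
```

View pics/c9.png

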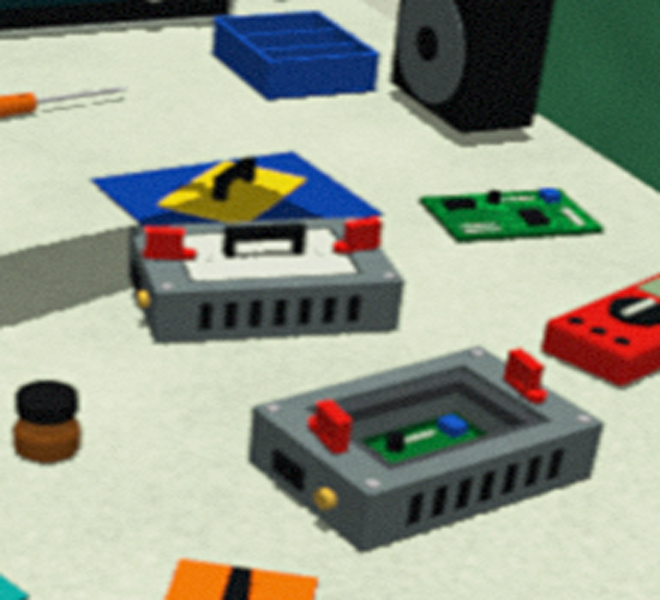

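View pics/t9.png

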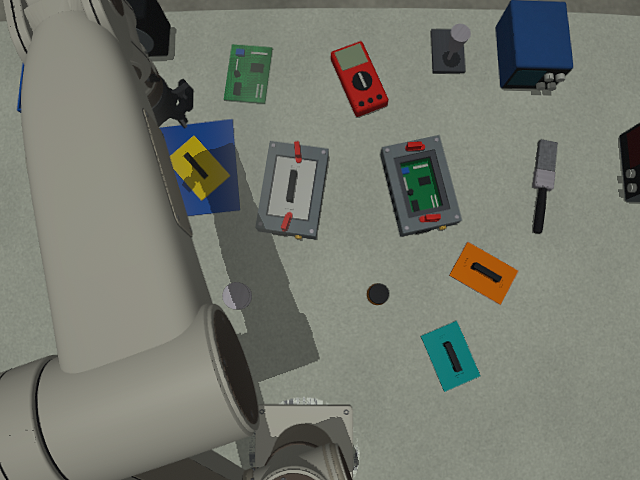

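The panel lies on the mat at top pixel (197,167), handle up and clear of the gripper. Both buttons are crosswise at (415,146) and (429,217). One numeric check remains before handing in.

Run:
```python
from h import *
p=cv2.imread('pics/t9.png');d=np.load('pics/t9.npy')
H,S,V=cv2.split(cv2.cvtColor(p,cv2.COLOR_BGR2HSV))
def sel(m,a,b,c,e):
    v,u=np.where(m[a:b,c:e]);v+=a;u+=c;return np.c_[u,v],pts('top',np.c_[u,v],d=d[v,u])
uv,D=sel((H>22)&(H<35)&(S>150),125,215,150,245)
A=np.c_[D[:,:2]-D[:,:2].mean(0),np.ones(len(D))];k=np.linalg.lstsq(A,D[:,2],rcond=None)[0]
print('panel',len(D),D.mean(0).round(4),'slope',k.round(4), cv2.minAreaRect((pts('top',uv,z=.009)[:,:2]*1000).astype(np.float32)))
for bx in((130,165,400,430),(205,230,415,445)):
    uv,D=sel(((H<6)|(H>174))&(S>120),*bx);k=(D[:,2]>.07)&(D[:,2]<.085);P=pts('top',uv[k],z=.0775)[:,:2]
    w,v=np.linalg.eigh(np.cov(P.T));print('button',P.mean(0).round(4),np.arctan2(v[1,1],v[0,1])%np.pi-.218)
```

```text
panel 1831 [0.576  0.2233 0.0133] slope [-0.6088 -0.6547  0.0133] ((578.3372192382812, 226.11087036132812), (119.67323303222656, 78.95576477050781), 41.93304443359375)
button [ 0.6031 -0.2163] 1.4544020196559069
button [ 0.4601 -0.2481] 1.3879200995829026
```

Run:
```python
from h import *
p=cv2.imread('pics/t9.png');d=np.load('pics/t9.npy')
H,S,V=cv2.split(cv2.cvtColor(p,cv2.COLOR_BGR2HSV))
m=((H>22)&(H<35)&(S>150)).astype(np.uint8);m=cv2.erode(m,np.ones((3,3)))>0
v,u=np.where(m[125:215,150:245]);v+=125;u+=150;D=pts('top',np.c_[u,v],d=d[v,u]);D=D[abs(D[:,2]-.009)<.012]
A=np.c_[D[:,:2]-D[:,:2].mean(0),np.ones(len(D))];k=np.linalg.lstsq(A,D[:,2],rcond=None)[0];print(len(D),np.median(D[:,2]),k.round(4))
print(order.job_done())
```

```text
1475 0.009044318249972205 [ 0.002  -0.0019  0.009 ]
the job is handed in; nothing more can be done
None
```

The yellow panel is out of its unit and lying on the blue mat, handle up. I turned both red buttons anticlockwise by their fins, lifted the panel by its handle, and handed the job in at about 24 s.

**Last checks, all from the camera after release:**

| Check | Measured | Required |
|---|---|---|
| Button a | about +1.45 rad | more than 1.1 rad either way |
| Button b | about +1.39 rad | more than 1.1 rad either way |
| Panel centre | (0.578, 0.226), about 1 mm from the mat's centre (0.5785, 0.225) | within 65 mm |
| Panel height | top at 9.0 mm, so underside about 4 mm above the table | underside under 14 mm |
| Panel tilt | about 0.003 rad | under 0.12 rad |
| Gripper | open and about 0.2 m above the panel, touching nothing | no contact |

**Problems on the way:**
- **Joint limit:** joint 6 ran up to its 3.14 rad limit during the carry, which stopped the move 40 mm short and tilted the tool by 0.03 rad. I turned the tool away from the limit and carried on. The panel therefore lies at about 42° in the world frame, turned about 36° from the mat's axes, but entirely on it.
- **Height fit:** my first fit of the panel's slope gave nonsense (about 0.65), most likely because pixels from the handle and arm edges were mixed in. The tilt and height in the table come from the repeat without them.

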